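Release the large craft ball from the counter dispenser

ROBOT

A 6-joint arm with a two-finger parallel gripper is mounted at the origin on a cart in front of the work surface, level with it; the furniture and walls round the work are solid. World frame = base frame: x ahead of the robot, y to its left, z up, the work surface at z = 0. Lengths are in m, angles in rad, forces in N, time in s.
With the tool pointing down it reaches from about 0.25 to 0.775 m from the base axis. Payload 4 kg.
Tool frame: the origin (TCP) lies on the centre line of the jaws, within the pads' length; the fingertips stand 8 mm ahead of it and the grasp point (between the pads) lies 11 mm behind it; z points along the fingers, y is the direction in which the jaws open and shut (so a half turn about z gives the same grasp; the last joint's range is limited). The gripper opens to 94 mm and grips with 3 to 60 N. Pads are 16 mm wide; open, the fingers measure 119 mm over their backs; the gripper's body (75 mm by 177 mm) begins 78 mm behind the grasp point.
Start: joints at [1.005, 0.087, 1.371, -0, 1.684, -0.103], TCP at [0.246, 0.492, 0.214] pointing down, gripper open.
Joint ranges: [-3.1, 3.1], [-0.76, 2.03], [0.27, 2.55], [-1.08, 4.22], [0.17, 2.65], [-2.57, 2.57]. Speed limits (rad/s): [2.79, 2.79, 3.14, 3.14, 3.14, 3.14].

INTERFACE

Orientations are given as [roll, pitch, yaw] about the fixed x, y, z axes, in that order (R = Rz(yaw) Ry(pitch) Rx(roll)).
In Python, from bench import * gives the robot as it stands.
- The arm moves only by the tool step_arm, never from a script. Its argument "steps" is a list of rows, each an object of numbers: "jaw": the opening, from 0 (shut) to 1 (fully open); "tx", "ty", "tz": the shift along the tool's x, y, z in m; "ax", "ay", "az": the turn, a rotation vector about the tool's x, y, z in rad. In form: [{"jaw": .., "tx": .., "ty": .., "tz": .., "ax": .., "ay": .., "az": ..}, ...]. A call has 1 to 8 rows; each row is the pose to reach, as a shift and turn from the pose measured when the call began, along the tool's axes at that moment; what a row does not reach only later rows make up. A row lasts 1/10 s, in which the tool goes at most 50 mm and 8.59 degrees, less where a joint would pass 70% of its speed; a pose out of reach is approached as far as the arm can. A call with a gripper value outside its range is refused whole. The fingers move at their own pace and stop on an object; the grip force is fixed at half the most. Time passes only in rows, so rows that repeat a pose let the fingers close. It gives the time, the measured TCP pose, the force and the opening at its end, in the units of the state.
- get_obs(): the state, without advancing time (a new reading comes with each control period).
- snapshot(name): name is "scene" or "top" or "wrist"; returns (picture, depth): 420x560x3 uint8, red, green, blue; 420x560 float32, m along the optical axis (not along the pixel's ray), 0 where there is no reading.
- camera_model(name): a dict with "intrinsics" (3x3 intrinsics, pixels), "k1" (the pictures are not rectified: a ray, as slopes to the right and down, at radius r is drawn at 1 + k1 r^2 times it, then the intrinsics apply), "origin" and "orientation" of the camera in the world. Camera axes: x right, y down, z forward; pixel columns grow to the right and rows downward; lengths in m; the calibration is good to about 2 mm. A picture is of the moment at which its call begins: read the wrist's pose just before it. camera_model takes no time and is no camera call; for the wrist camera it gives the pose at the moment of the call.
- close_job(): hands the job in, once; it reports no verdict.
Trained networks look in the newest picture that a camera, given by its name, has taken for a name from the list of things; names that differ only in an ending like _2 or _b are one class to them, and where a whole thing is asked for, a point or a joint stands for the part that bears it (a point fixed in the world has none). Each returns a list of dicts, best first, with "confidence" (0 to 1); they miss things now and then, are a little off and sometimes report something else, mostly with a low value. They report only what shows in the picture. A call takes as long as a camera call. They do not tell look-alikes from the thing itself.
- silhouettes(camera, query): "pixels" (420x560 bool, what is visible of it) and "rect" ([left, top, right, bottom] in pixels, round what is visible of it).
The state is a dict: "time": time; "joint_positions": joint angles; "qvel": joint speeds; "joint_torque": joint torques, N m; "tool_pos": TCP position; "ee_rot": TCP orientation; "wrist_force": force on the tool from outside, world axes, zero at the start; "wrist_torque": the same for the moment, N m; "width": finger opening in m.
Only numpy, scipy, OpenCV 4.12 (cv2) and the standard library are available. Lean on these libraries where they do the work, as an engineer would, in place of code of your own. Each camera call takes 0.05 s, during which the arm holds its last target. There are 200 camera calls.

TASK

The wooden ball dispenser on the counter has two lanes, one holding a large craft ball and the other a small one, and only the large one is wanted. Push the catch tray along its track until it stands fully in front of the large ball's lane, then press down that lane's outer paddle so that its gate lifts and the large ball rolls into the tray, and let the paddle come back up so the gate shuts. Leave the small ball in its lane, do not touch either ball, and do not disturb the other things on the counter.

Things in the scene. Friction and masses are not known exactly. Their poses are not given: they have to be found in the camera images.
- dispenser: the dispenser, a fixed wooden unit. Origin: at counter height under its middle; x points from the open tray side (facing the robot) to the back, y to its left as the robot sees it, z up; yaw within 0.18 rad of the robot's axes. Base board 10 mm thick, x -108 to +87 mm, y -150 to +150 mm. Two lanes side by side; which one holds which ball varies.
- lane_left (a point): lower end of the left lane's floor, mid-width, 58 mm above the counter, at dispenser x -8, y +55 mm. The lane is 40 mm wide inside with walls 20 mm high and slopes down at 12 degrees towards dispenser -x (the tray). A hanging gate plate, 28 mm behind this point, closes it; the ball waits behind the gate.
- lane_right (a point): the same point of the right lane, at dispenser x -8, y -55 mm
- pivot_left (a point): pivot of the left rocking lever, at dispenser x 11, y +130 mm, 94 mm above the counter, between wooden cheeks up to 102 mm high. The lever runs along dispenser y: the inner arm carries the left lane's gate 75 mm from the pivot, the outer arm ends in the paddle, 55 mm outside the pivot.
- pivot_right (a point): the same for the right lever, at dispenser x 11, y -130 mm
- tray_center (a point): centre of the catch tray (20 mm above its underside, 32 mm above the counter). Open wooden tray, 86 mm in dispenser x by 94 mm in y, end walls 5 mm thick, tops 52 mm above the counter, at dispenser x -56 mm. It slides only along dispenser y; push it on the outside of either end wall (47 mm from this point). Axes as the dispenser's.
- tray (a joint): tray position along dispenser y in m: 0 in the middle, +0.055 (stop) in front of the left lane, -0.055 (stop) in front of the right lane. Starts within 0.015 of the middle. About 1 N of friction moves it and it stays where it is left.
- flap_left (a joint): left rocking lever, rad: 0 = gate shut (sprung), 0.5 = paddle pressed fully down against the stop, gate lifted about 39 mm. The large ball passes from about 0.4 on. Springs back to 0 when let go.
- flap_right (a joint): right rocking lever, same values as flap_left
- paddle_left (a point): centre of the top of the left lever's rubber-topped paddle (38 mm by 36 mm, 101 mm above the counter at rest). It goes down about 27 mm over the full stroke, on an arc of 55 mm radius about the pivot; about 3 N starts it and 5 to 6 N holds it fully down.
- paddle_right (a point): the same point of the right lever's paddle
- large_ball_center (a point): centre of the large wooden ball, 34 mm across, starting behind one lane's gate about 86 mm above the counter
- small_ball_center (a point): centre of the small wooden ball, 22 mm across, in the other lane, starting about 79 mm above the counter
- ink_0: square dark ink bottle, 46x46x57 mm; loose, to be left alone. Origin under its middle.
- ink_1: square dark ink bottle, 46x46x57 mm; loose, to be left alone. Origin under its middle.
- eraser: eraser, 48x22x12 mm; loose, to be left alone. Origin under its middle.
- glue_stick: upright glue stick, 27 mm across, 94 mm tall; loose, to be left alone. Origin under its middle.
- brass_sharpener: brass pencil sharpener, 25x15x13 mm; loose, to be left alone. Origin under its middle.
- jar_white: round white paint jar, 60 mm across, 80 mm tall; loose, to be left alone. Origin under its middle.
- marker_1: felt marker lying on its side, 134x17x18 mm; loose, to be left alone. Origin under its middle.
- bulldog_clip: black bulldog clip, 50x34x14 mm; loose, to be left alone. Origin under its middle.
- masking_tape: roll of masking tape lying flat, 99 mm across, 24 mm high; loose, to be left alone. Origin under its middle.
Mind the look-alikes: they are no part of the job. What is shaped like the part that bears large_ball_center but black or turquoise is not meant.

How it is judged:
On the way, in this order (a step that is already met when the one before it is completed fails the run):
1. the tray stands in front of the large ball's lane while the ball is still behind its gate (y of large_ball_center in the frame of tray_center between -0.018 and 0.018 m and x of large_ball_center in the frame of dispenser above 0.02 m and z of large_ball_center in the frame of dispenser above 0.075 m), for 0.2 s.
2. a lever is pressed down with the tray in place (y of large_ball_center in the frame of tray_center between -0.018 and 0.018 m and value of joint any of flap_left, flap_right above 0.3 rad), for 0.02 s.
At the end, for the whole second after the job is handed in: The large ball lies still (under 0.05 m/s) inside the catch tray, the small ball is still in its lane behind its gate, and both levers are back up (under 0.05 rad) (x of large_ball_center in the frame of tray_center between -0.04 and 0.04 m and y of large_ball_center in the frame of tray_center between -0.045 and 0.045 m and z of large_ball_center in the frame of tray_center below 0.01 m and x of small_ball_center in the frame of dispenser above 0.02 m and z of small_ball_center in the frame of dispenser above 0.07 m and value of joint each of flap_left, flap_right below 0.05 rad and linear speed of large_ball below 0.05 m/s); the robot touches nothing.
It fails at once if the robot touches a ball (contact force between any of the fingers, the arm and large_ball above 0.2 N or contact force between any of the fingers, the arm and small_ball above 0.2 N).
It fails at once if the small ball leaves its lane (not (x of small_ball_center in the frame of dispenser above 0.02 m and z of small_ball_center in the frame of dispenser above 0.07 m)).
It fails at once if another thing on the counter is moved more than 30 mm (distance of any of ink_0, ink_1, eraser, glue_stick, brass_sharpener, jar_white, marker_1, bulldog_clip, masking_tape from where it was at the start of the episode above 0.03 m).
It also fails if it takes over 43 s, if anything falls off the work surface, if the arm or the gripper's body presses on something with over 40 N, if the wrist force passes 120 N, or if a joint passes its speed limit or range.

## Working session

There is one attempt and no reset: what is moved stays moved. The work goes in short steps, Python scripts to look and compute and a tool call to move; the robot and the scene stay as the last step left them, time stands still between calls to the robot, and variables do not carry over. Pictures are saved under pics/ and viewed, about 8 in all and at most 12, crops included, and the job is handed in when it is done.

Besides the shell and the picture viewer there is one more tool, called after ">>>" by a JSON object that holds its "fn" and its "kwargs", one argument or row to a line. step_arm: Moves the arm, as the interface text tells. Its arguments: {"type":"object","properties":{"steps":{"type":"array"}},"required":["steps"]}

```bash
mkdir -p pics
cat > h.py <<'E'
from bench import *
import numpy as np, cv2
from scipy.spatial.transform import Rotation as R
def rot(o):
    o=np.array(o,float)
    return o if o.shape==(3,3) else (R.from_euler('xyz',o).as_matrix() if o.size==3 else R.from_quat(o).as_matrix())
def cloud(m,d):
    K=np.array(m["intrinsics"]);h,w=d.shape
    u,v=np.meshgrid(np.arange(w),np.arange(h))
    k=np.array([m["k1"],0,0,0],float)
    p=cv2.undistortPoints(np.stack([u,v],-1).reshape(-1,1,2).astype(np.float64),K,k).reshape(h,w,2)
    c=np.dstack([p[...,0]*d,p[...,1]*d,d])
    P=c@rot(m["orientation"]).T+np.array(m["origin"]); P[d<=0]=np.nan
    return P
def snap(n):
    m=camera_model(n);i,d=snapshot(n);return i,d,cloud(m,d)
def project(m,X):
    c=(np.atleast_2d(X)-np.array(m["origin"]))@rot(m["orientation"])
    s=c[:,:2]/c[:,2:];r2=(s**2).sum(1,keepdims=True);s=s*(1+m["k1"]*r2)
    K=np.array(m["intrinsics"]);return s@K[:2,:2].T+K[:2,2]
E
python3 - <<'E'
from h import *
print(get_obs())
for n in("top","scene"):
    m=camera_model(n);print(m)
    i,d,P=snap(n);cv2.imwrite(f"pics/{n}0.png",i[...,::-1]);np.save(f"{n}0.npy",P)
    for q in("large_ball_center","small_ball_center","tray","paddle_left","paddle_right","dispenser","glue_stick","jar_white","ink_0","eraser","masking_tape","marker_1","bulldog_clip","brass_sharpener"):
        for s in silhouettes(n,q)[:3]:
            p=P[s["pixels"]];print(n,q,round(s["confidence"],2),s["rect"],np.nanmedian(p,0).round(3),np.nanmin(p,0).round(3),np.nanmax(p,0).round(3))
E
```

```text
{'time': 0.0, 'joint_positions': array([ 1.00491628e+00,  8.79198121e-02,  1.37225788e+00, -3.43200856e-05,
        1.68362148e+00, -1.03111827e-01]), 'qvel': array([ 0.00141629, -0.00055589,  0.00045921,  0.00054279,  0.00109677,
        0.00149828]), 'joint_torque': array([-6.85026152e-04, -3.40173411e+01, -3.02433479e+01,  7.15673435e-02,
        3.28536972e-02, -1.75770992e-04]), 'tool_pos': array([0.24526026, 0.49167643, 0.21232158]), 'ee_rot': array([-3.13939435e+00, -1.93185035e-04,  2.67882040e+00]), 'wrist_force': array([ 0.35874031,  1.14365402, -0.19206158]), 'wrist_torque': array([ 0.08534758, -0.0109966 , -0.00457721]), 'width': 0.09440870100379116}
{'intrinsics': array([[422.92623544,   0.        , 276.13658285],
       [  0.        , 422.92623544, 208.62836794],
       [  0.        ,   0.        ,   1.        ]]), 'k1': 0.03529658049305441, 'origin': array([ 0.51583984, -0.18506677,  1.17466605]), 'orientation': array([-3.08043154e+00,  1.36214514e-03, -1.59067896e+00])}
top large_ball_center 0.66 [144.7, 203.8, 155.9, 214.9] [0.594 0.161 0.027] [0.579 0.147 0.013] [0.
[... 4179 characters left out ...]
 [283.2, 227.7, 288.9, 230.2] [ 0.631 -0.189  0.019] [ 0.597 -0.207  0.009] [ 0.643 -0.17   0.034]
scene marker_1 0.62 [278.8, 302.9, 311.6, 331.6] [ 0.364 -0.517  0.014] [ 0.358 -0.572  0.004] [ 0.373 -0.444  0.02 ]
scene marker_1 0.19 [326.2, 268.4, 340.6, 299.8] [ 0.501 -0.513  0.054] [ 0.493 -0.521 -0.005] [ 0.572 -0.442  0.096]
scene brass_sharpener 0.54 [215.9, 210.4, 252.3, 244.0] [ 0.497 -0.08   0.033] [ 0.444 -0.137  0.009] [ 0.545 -0.03   0.054]
scene brass_sharpener 0.38 [207.2, 178.5, 243.1, 200.2] [0.544 0.046 0.097] [ 0.514 -0.03  -0.95 ] [1.61  1.843 0.104]
scene brass_sharpener 0.16 [195.2, 178.2, 298.0, 260.4] [ 0.545 -0.102  0.035] [ 0.42  -0.275 -0.958] [1.644 1.745 0.105]
```

Run:
```python
import cv2
a=cv2.imread("pics/top0.png")[100:300,130:330]
cv2.imwrite("pics/top0c.png",cv2.resize(a,(600,600),interpolation=cv2.INTER_CUBIC))
```

```text
(no output)
```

View pics/top0c.png

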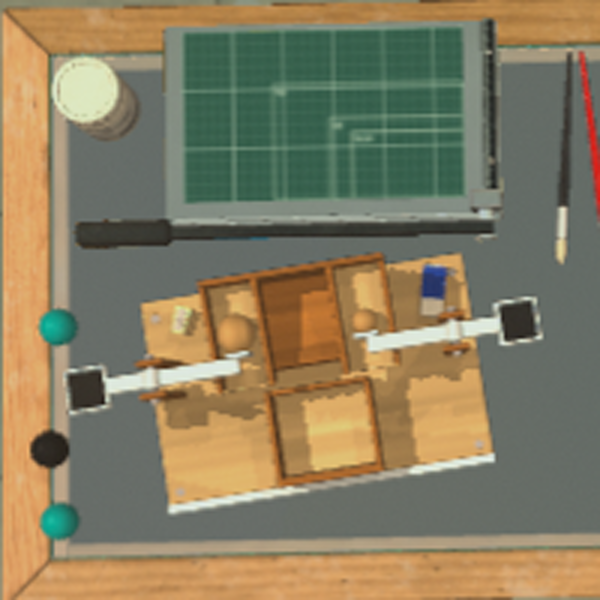

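View pics/top0.png

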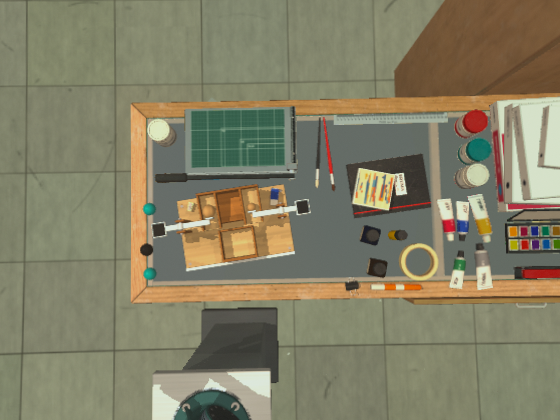

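The top view shows the large ball in the left lane at about (209,211) and the small one in the right lane at (251,207). The tray is at (240,243) and the paddles at (159,230) and (303,207). Turquoise and black decoy balls sit beside the left paddle.

Run:
```python
from h import *
P=np.load("top0.npy");im=cv2.imread("pics/top0.png")
c={}
for n,(u,v) in dict(L=(159,230),R=(303,207)).items():
    s=np.s_[v-10:v+11,u-10:u+11];p=P[s].reshape(-1,3);g=im[s].reshape(-1,3).max(1)
    k=(g<90)&(p[:,2]>.085)&(p[:,2]<.115);c[n]=(p[k].max(0)+p[k].min(0))/2; print(n,k.sum(),p[k].mean(0),p[k].min(0),p[k].max(0));c[n]=p[k].mean(0)
d=c["L"]-c["R"];print("dist",np.linalg.norm(d[:2]))
yaw=np.arctan2(-d[0],d[1]);mid=(c["L"]+c["R"])/2
e=np.array([np.cos(yaw),np.sin(yaw)]);O=mid[:2]-.011*e
Rm=np.array([[e[0],-e[1]],[e[1],e[0]]])
print("yaw",yaw,"O",O)
D=P.copy();D[...,:2]=(P[...,:2]-O)@Rm
m=(D[...,2]>.044)&(D[...,2]<.060)&(D[...,0]>-.115)&(D[...,0]<-.012)&(abs(D[...,1])<.13)
print("tray walls",D[m].min(0),D[m].max(0),np.percentile(D[m],[3,97],axis=0))
for x,y in((209,211),(251,207)): print("ball",D[y-1:y+2,x-1:x+2].reshape(-1,3).mean(0))
b=(D[...,2]<.02)&(D[...,2]>.006)&(abs(D[...,0])<.12)&(abs(D[...,1])<.17);print("board",np.percentile(D[b],[1,99],axis=0))
w=lambda x,y,z:np.r_[O+Rm@[x,y],z].round(3)
print("padL",w(.011,.185,.101),"tray",w(-.056,0,.03),"lane",w(-.008,.055,.058), "end of tray right wall", w(-.056,-.047,.04))
i,d,Q=snap("wrist");cv2.imwrite("pics/w0.png",i[...,::-1])
s=cv2.imread("pics/scene0.png");cv2.imwrite("pics/s0c.png",cv2.resize(s[150:300,130:350],(792,540),interpolation=cv2.INTER_CUBIC))
import json;json.dump([*O,yaw],open("d.json","w"))
# obstacles height map around left paddle & rim
for y in(.10,.13,.16,.18,.2,.22,.25): print(y,[float(np.nanmax(np.r_[-9,P[(abs(P[...,0]-x)<.012)&(abs(P[...,1]-y)<.012)][:,2]]).round(3)) for x in np.arange(.3,.8,.04)])
```

```text
L 126 [0.53468437 0.11410328 0.1001829 ] [0.52064927 0.09905541 0.09547122] [0.54866658 0.12826198 0.10399866]
R 120 [ 0.58538448 -0.25122131  0.10011077] [ 0.5694452  -0.26587212  0.09565347] [ 0.59978624 -0.23813699  0.10584097]
dist 0.36882591228531
yaw 0.13790019080900345 O [ 0.54913885 -0.07007111]
tray walls [-0.09817047 -0.05049517  0.04411216] [-0.01263317  0.0435379   0.0584551 ] [[-0.09748495 -0.05001568  0.04470678]
 [-0.01337101  0.04273383  0.05470496]]
ball [0.03729279 0.05131623 0.10018673]
ball [ 0.03160402 -0.05498479  0.08634676]
board [[-0.10591193 -0.1483249   0.00620004]
 [ 0.08481339  0.14789146  0.01939754]]
padL [0.535 0.115 0.101] tray [ 0.494 -0.078  0.03 ] lane [ 0.534 -0.017  0.058] end of tray right wall [ 0.5   -0.124  0.04 ]
0.1 [-9.0, 0.005, 0.006, 0.003, 0.004, 0.005, 0.104, 0.005, 0.01, 0.06, 0.004, 0.004, 0.083]
0.13 [-9.0, 0.006, 0.005, 0.006, 0.004, 0.006, 0.103, 0.003, 0.004, 0.06, 0.004, 0.005, 0.083]
0.16 [-9.0, 0.003, 0.005, 0.036, 0.027, 0.035, 0.003, 0.035, 0.028, 0.005, 0.007, 0.004, 0.075]
0.18 [-9.0, 0.004, 0.005, 0.033, 0.028, 0.035, 0.003, 0.033, 0.023, 0.006, 0.004, 0.003, 0.004]
0.2 [-9.0, 0.003, 0.005, 0.005, 0.004, 0.004, 0.007, 0.005, 0.005, 0.005, 0.004, 0.003, 0.004]
0.22 [-9.0, 0.003, 0.005, 0.005, 0.002, 0.003, 0.004, 0.003, 0.003, 0.005, 0.003, 0.002, 0.002]
0.25 [-9.0, -9.0, -9.0, -9.0, -9.0, -9.0, -9.0, -9.0, -9.0, -9.0, -9.0, -9.0, -9.0]
```

View pics/s0c.png

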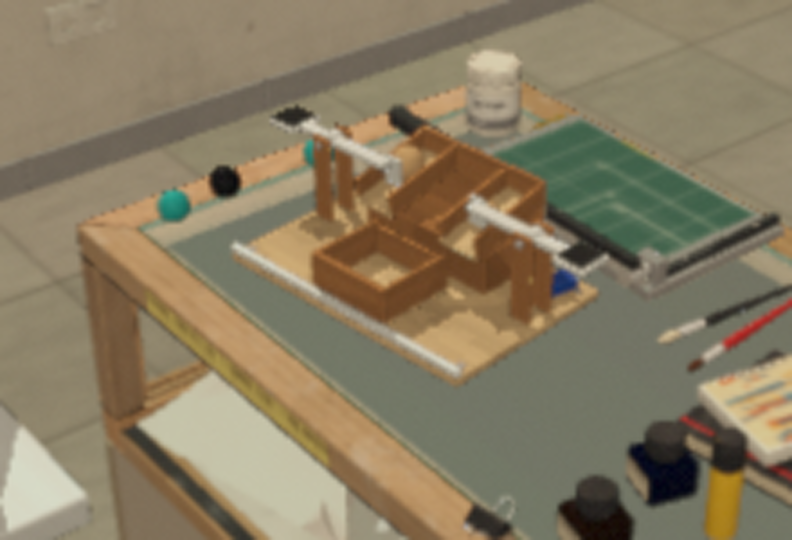

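```bash
cat >> h.py <<'E'
import json
ox,oy,yaw=json.load(open("d.json"))
def go(*pts):
    """tool-frame shift/turn from now to dispenser points (x,y,z), tool y along dispenser y"""
    o=get_obs();T=rot(o["ee_rot"]);G=R.from_euler('xyz',[np.pi,0,np.pi+yaw]).as_matrix()
    print("t",o["time"],"disp",((o["tool_pos"][:2]-[ox,oy])@R.from_euler('z',yaw).as_matrix()[:2,:2]).round(4),"z",o["tool_pos"][2].round(4))
    for p in pts:
        w=R.from_euler('z',yaw).apply(p)+[ox,oy,0]
        print(p,"shift",(T.T@(w-o["tool_pos"])).round(4),"turn",R.from_matrix(T.T@G).as_rotvec().round(4))
E
python3 -c "
from h import *
go((-.065,-.092,.16),(-.065,-.092,.033))"
```

```text
t 1.55 disp [-0.2234  0.5986] z 0.2135
(-0.065, -0.092, 0.16) shift [-0.521  -0.4802  0.0535] turn [ 0.      0.     -0.6007]
(-0.065, -0.092, 0.033) shift [-0.521  -0.4802  0.1805] turn [ 0.      0.     -0.6007]
```

>>> {"fn": "step_arm", "kwargs": {
  "steps": [
    {"jaw": 0,"tx": -0.521,"ty": -0.48,"tz": 0.0535,"az": -0.6},
    {"jaw": 0,"tx": -0.521,"ty": -0.48,"tz": 0.0535,"az": -0.6},
    {"jaw": 0,"tx": -0.521,"ty": -0.48,"tz": 0.0535,"az": -0.6},
    {"jaw": 0,"tx": -0.521,"ty": -0.48,"tz": 0.0535,"az": -0.6},
    {"jaw": 0,"tx": -0.521,"ty": -0.48,"tz": 0.0535,"az": -0.6},
    {"jaw": 0,"tx": -0.521,"ty": -0.48,"tz": 0.0535,"az": -0.6},
    {"jaw": 0,"tx": -0.521,"ty": -0.48,"tz": 0.0535,"az": -0.6},
    {"jaw": 0,"tx": -0.521,"ty": -0.48,"tz": 0.0535,"az": -0.6}
  ]
}}

```text
invalid input
```

```bash
python3 -c "
from h import *
go((-.065,-.092,.16),(-.065,-.092,.033))"
```

```text
t 1.55 disp [-0.2234  0.5986] z 0.2135
(-0.065, -0.092, 0.16) shift [-0.521  -0.4802  0.0535] turn [ 0.      0.     -0.6007]
(-0.065, -0.092, 0.033) shift [-0.521  -0.4802  0.1805] turn [ 0.      0.     -0.6007]
```

Refused; probably every key is required.

>>> {"fn": "step_arm", "kwargs": {
  "steps": [
    {"jaw": 0.0,"tx": -0.521,"ty": -0.48,"tz": 0.0535,"ax": 0,"ay": 0,"az": -0.6},
    {"jaw": 0.0,"tx": -0.521,"ty": -0.48,"tz": 0.0535,"ax": 0,"ay": 0,"az": -0.6},
    {"jaw": 0.0,"tx": -0.521,"ty": -0.48,"tz": 0.0535,"ax": 0,"ay": 0,"az": -0.6},
    {"jaw": 0.0,"tx": -0.521,"ty": -0.48,"tz": 0.0535,"ax": 0,"ay": 0,"az": -0.6},
    {"jaw": 0.0,"tx": -0.521,"ty": -0.48,"tz": 0.0535,"ax": 0,"ay": 0,"az": -0.6},
    {"jaw": 0.0,"tx": -0.521,"ty": -0.48,"tz": 0.0535,"ax": 0,"ay": 0,"az": -0.6},
    {"jaw": 0.0,"tx": -0.521,"ty": -0.48,"tz": 0.0535,"ax": 0,"ay": 0,"az": -0.6},
    {"jaw": 0.0,"tx": -0.521,"ty": -0.48,"tz": 0.0535,"ax": 0,"ay": 0,"az": -0.6}
  ]
}}

```text
time: 2.35
tool_pos: [0.3823, 0.1332, 0.185]
ee_rot: [3.141, 0.002, -3.004]
wrist_force: [0.9, 0.8, -0.7]
width: 0.0335
```

```bash
python3 -c "
from h import *
go((-.065,-.092,.16),(-.065,-.092,.033))"
```

```text
t 2.35 disp [-0.1373  0.2243] z 0.185
(-0.065, -0.092, 0.16) shift [-0.0723 -0.3163  0.025 ] turn [ 0.0003  0.0016 -0.0002]
(-0.065, -0.092, 0.033) shift [-0.0721 -0.3163  0.152 ] turn [ 0.0003  0.0016 -0.0002]
```

>>> {"fn": "step_arm", "kwargs": {
  "steps": [
    {"jaw": 0.0,"tx": -0.072,"ty": -0.316,"tz": 0.025,"ax": 0,"ay": 0,"az": 0},
    {"jaw": 0.0,"tx": -0.072,"ty": -0.316,"tz": 0.025,"ax": 0,"ay": 0,"az": 0},
    {"jaw": 0.0,"tx": -0.072,"ty": -0.316,"tz": 0.025,"ax": 0,"ay": 0,"az": 0},
    {"jaw": 0.0,"tx": -0.072,"ty": -0.316,"tz": 0.025,"ax": 0,"ay": 0,"az": 0},
    {"jaw": 0.0,"tx": -0.072,"ty": -0.316,"tz": 0.025,"ax": 0,"ay": 0,"az": 0},
    {"jaw": 0.0,"tx": -0.072,"ty": -0.316,"tz": 0.025,"ax": 0,"ay": 0,"az": 0},
    {"jaw": 0.0,"tx": -0.072,"ty": -0.316,"tz": 0.025,"ax": 0,"ay": 0,"az": 0},
    {"jaw": 0.0,"tx": -0.072,"ty": -0.316,"tz": 0.025,"ax": 0,"ay": 0,"az": 0}
  ]
}}

```text
time: 3.15
tool_pos: [0.4973, -0.1731, 0.159]
ee_rot: [3.141, 0.0, -3.008]
wrist_force: [-0.4, -0.3, -0.7]
width: 0.0002
```

```bash
python3 -c "
from h import *
go((-.065,-.092,.033))
i,d,P=snap('wrist');cv2.imwrite('pics/w1.png',i[...,::-1])"
```

```text
t 3.15 disp [-0.0655 -0.095 ] z 0.159
(-0.065, -0.092, 0.033) shift [-0.0005  0.0029  0.126 ] turn [ 0.0002  0.0002 -0.0048]
```

View pics/w1.png

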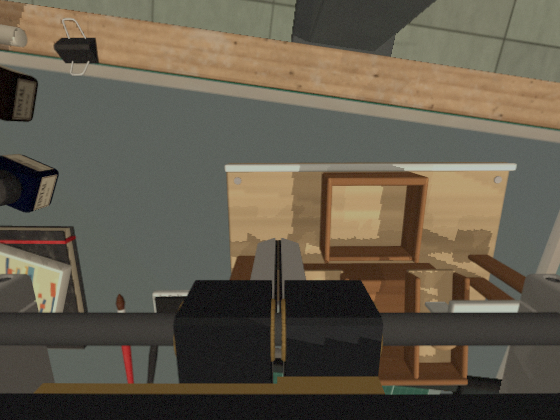

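The wrist view shows the shut fingers at about (278,250), right of the tray (325–425, 175–260), above open board. Next I lower them.

>>> {"fn": "step_arm", "kwargs": {
  "steps": [
    {"jaw": 0.0,"tx": 0,"ty": 0.001,"tz": 0.05,"ax": 0,"ay": 0,"az": 0},
    {"jaw": 0.0,"tx": 0,"ty": 0.001,"tz": 0.09,"ax": 0,"ay": 0,"az": 0},
    {"jaw": 0.0,"tx": 0,"ty": 0.001,"tz": 0.12,"ax": 0,"ay": 0,"az": 0},
    {"jaw": 0.0,"tx": 0,"ty": 0.001,"tz": 0.126,"ax": 0,"ay": 0,"az": 0},
    {"jaw": 0.0,"tx": 0,"ty": 0.015,"tz": 0.126,"ax": 0,"ay": 0,"az": 0},
    {"jaw": 0.0,"tx": 0,"ty": 0.025,"tz": 0.126,"ax": 0,"ay": 0,"az": 0},
    {"jaw": 0.0,"tx": 0,"ty": 0.035,"tz": 0.126,"ax": 0,"ay": 0,"az": 0},
    {"jaw": 0.0,"tx": 0,"ty": 0.045,"tz": 0.126,"ax": 0,"ay": 0,"az": 0}
  ]
}}

```text
time: 4.0
tool_pos: [0.4922, -0.1258, 0.0357]
ee_rot: [-3.141, 0.004, -3.006]
wrist_force: [0.9, -0.7, 0.6]
width: 0.0005
```

```bash
python3 -c "
from h import *
go((-.065,-.006,.033))"
```

```text
t 4.0 disp [-0.064  -0.0474] z 0.0357
(-0.065, -0.006, 0.033) shift [0.0011 0.0414 0.0026] turn [-0.001   0.0042 -0.0023]
```

>>> {"fn": "step_arm", "kwargs": {
  "steps": [
    {"jaw": 0.0,"tx": 0.001,"ty": 0.01,"tz": 0.002,"ax": 0,"ay": 0,"az": 0},
    {"jaw": 0.0,"tx": 0.001,"ty": 0.018,"tz": 0.002,"ax": 0,"ay": 0,"az": 0},
    {"jaw": 0.0,"tx": 0.001,"ty": 0.026,"tz": 0.002,"ax": 0,"ay": 0,"az": 0},
    {"jaw": 0.0,"tx": 0.001,"ty": 0.032,"tz": 0.002,"ax": 0,"ay": 0,"az": 0},
    {"jaw": 0.0,"tx": 0.001,"ty": 0.038,"tz": 0.002,"ax": 0,"ay": 0,"az": 0},
    {"jaw": 0.0,"tx": 0.001,"ty": 0.042,"tz": 0.002,"ax": 0,"ay": 0,"az": 0},
    {"jaw": 0.0,"tx": 0.001,"ty": 0.042,"tz": 0.002,"ax": 0,"ay": 0,"az": 0}
  ]
}}

```text
time: 4.7
tool_pos: [0.4853, -0.0838, 0.0334]
ee_rot: [-3.141, 0.004, -3.006]
wrist_force: [-1.1, 0.2, 0.2]
width: 0.0003
```

```bash
cat > tr.py <<'E'
from h import *
go((-.065,-.006,.033))
i,d,P=snap('top');cv2.imwrite('pics/t.png',i[...,::-1])
D=P.copy();D[...,:2]=(P[...,:2]-[ox,oy])@R.from_euler('z',yaw).as_matrix()[:2,:2]
m=(D[...,2]>.044)&(D[...,2]<.060)&(D[...,0]>-.115)&(D[...,0]<-.014)&(abs(D[...,1])<.13)
print(np.percentile(D[m],[3,97],axis=0),get_obs()["wrist_force"])
E
python3 tr.py
```

```text
t 4.7 disp [-0.0651 -0.0048] z 0.0334
(-0.065, -0.006, 0.033) shift [-0.0001 -0.0012  0.0004] turn [-0.0005  0.0037 -0.0019]
[[-0.02335899  0.00716208  0.04417969]
 [-0.01428308  0.02597586  0.05480152]] [ 0.05652329  0.94027752 -0.76904341]
```

>>> {"fn": "step_arm", "kwargs": {
  "steps": [
    {"jaw": 0.0,"tx": 0,"ty": 0.003,"tz": 0,"ax": 0,"ay": 0,"az": 0},
    {"jaw": 0.0,"tx": 0,"ty": 0.006,"tz": 0,"ax": 0,"ay": 0,"az": 0},
    {"jaw": 0.0,"tx": 0,"ty": 0.006,"tz": 0,"ax": 0,"ay": 0,"az": 0}
  ]
}}

```text
time: 5.05
tool_pos: [0.4852, -0.0835, 0.0336]
ee_rot: [-3.129, 0.004, -3.006]
wrist_force: [0.9, -14.2, -3.8]
width: 0.0005
```

```bash
python3 -c "
from h import *
print(get_obs()['wrist_force'])
go((-.065,-.006,.033),(-.065,-.03,.033),(-.065,-.03,.16),(-.03,.184,.16))"
```

```text
[  0.88312668 -14.16215397  -3.83956316]
t 5.05 disp [-0.0651 -0.0046] z 0.0336
(-0.065, -0.006, 0.033) shift [-0.0002 -0.0014  0.0006] turn [-0.0121  0.0038 -0.0024]
(-0.065, -0.03, 0.033) shift [-0.0002 -0.0254  0.0009] turn [-0.0121  0.0038 -0.0024]
(-0.065, -0.03, 0.16) shift [-0.0007 -0.027  -0.1261] turn [-0.0121  0.0038 -0.0024]
(-0.03, 0.184, 0.16) shift [-0.0352  0.1871 -0.1286] turn [-0.0121  0.0038 -0.0024]
```

14 N with no further motion, so the tray is on its stop. Now I back off and go up.

>>> {"fn": "step_arm", "kwargs": {
  "steps": [
    {"jaw": 0.0,"tx": 0,"ty": -0.02,"tz": 0,"ax": -0.012,"ay": 0,"az": 0},
    {"jaw": 0.0,"tx": 0,"ty": -0.027,"tz": -0.04,"ax": -0.012,"ay": 0,"az": 0},
    {"jaw": 0.0,"tx": 0,"ty": -0.027,"tz": -0.09,"ax": -0.012,"ay": 0,"az": 0},
    {"jaw": 0.0,"tx": 0,"ty": -0.027,"tz": -0.13,"ax": -0.012,"ay": 0,"az": 0},
    {"jaw": 0.0,"tx": 0,"ty": 0.02,"tz": -0.13,"ax": -0.012,"ay": 0,"az": 0},
    {"jaw": 0.0,"tx": -0.015,"ty": 0.07,"tz": -0.13,"ax": -0.012,"ay": 0,"az": 0},
    {"jaw": 0.0,"tx": -0.03,"ty": 0.12,"tz": -0.13,"ax": -0.012,"ay": 0,"az": 0},
    {"jaw": 0.0,"tx": -0.05,"ty": 0.165,"tz": -0.13,"ax": -0.012,"ay": 0,"az": 0}
  ]
}}

```text
time: 5.85
tool_pos: [0.5104, 0.0865, 0.162]
ee_rot: [3.141, 0.004, -3.007]
wrist_force: [0.2, -1.0, 0.3]
width: 0.0004
```

```bash
python3 -c "
from h import *
go((.011,.184,.125),(.011,.184,.110),(.011,.182,.080))
i,d,P=snap('wrist');cv2.imwrite('pics/w2.png',i[...,::-1])"; python3 tr.py
```

```text
t 5.85 disp [-0.0169  0.1604] z 0.162
(0.011, 0.184, 0.125) shift [-0.0276  0.0237  0.0371] turn [ 0.0003  0.0039 -0.0034]
(0.011, 0.184, 0.11) shift [-0.0276  0.0237  0.0521] turn [ 0.0003  0.0039 -0.0034]
(0.011, 0.182, 0.08) shift [-0.0275  0.0217  0.0821] turn [ 0.0003  0.0039 -0.0034]
t 5.9 disp [-0.0146  0.1678] z 0.1615
(-0.065, -0.006, 0.033) shift [ 0.0517 -0.1745  0.1269] turn [0.0073 0.0057 0.0038]
[[-0.09747225  0.00732466  0.04479566]
 [-0.01477849  0.09999166  0.05536515]] [-0.74960559 -0.80643906 -0.1419874 ]
```

View pics/w2.png

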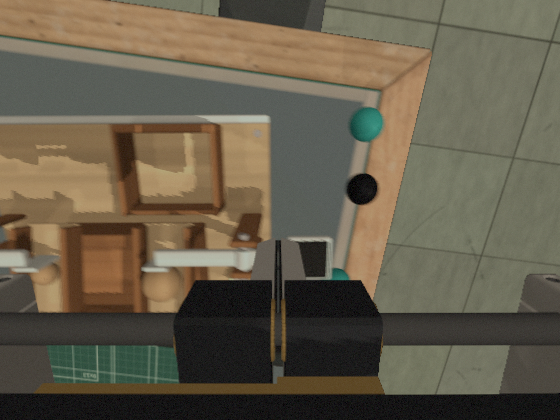

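The wrist view shows the tray (115–220, 125–212) lined up with the left lane, the large ball behind the gate at (160,283) and the paddle at (315,258). The measured tray centre is y = 0.054.

```bash
python3 -c "
from h import *
go((.011,.184,.125),(.011,.184,.110),(.011,.182,.080))"
```

```text
t 5.95 disp [-0.0159  0.1639] z 0.1613
(0.011, 0.184, 0.125) shift [-0.0268  0.0198  0.0364] turn [0.0029 0.0034 0.0048]
(0.011, 0.184, 0.11) shift [-0.0268  0.0198  0.0514] turn [0.0029 0.0034 0.0048]
(0.011, 0.182, 0.08) shift [-0.0267  0.0177  0.0814] turn [0.0029 0.0034 0.0048]
```

>>> {"fn": "step_arm", "kwargs": {
  "steps": [
    {"jaw": 0.0,"tx": -0.027,"ty": 0.02,"tz": 0.02,"ax": 0,"ay": 0,"az": 0},
    {"jaw": 0.0,"tx": -0.027,"ty": 0.02,"tz": 0.037,"ax": 0,"ay": 0,"az": 0},
    {"jaw": 0.0,"tx": -0.027,"ty": 0.02,"tz": 0.045,"ax": 0,"ay": 0,"az": 0},
    {"jaw": 0.0,"tx": -0.027,"ty": 0.02,"tz": 0.055,"ax": 0,"ay": 0,"az": 0},
    {"jaw": 0.0,"tx": -0.027,"ty": 0.019,"tz": 0.065,"ax": 0,"ay": 0,"az": 0},
    {"jaw": 0.0,"tx": -0.027,"ty": 0.018,"tz": 0.075,"ax": 0,"ay": 0,"az": 0},
    {"jaw": 0.0,"tx": -0.027,"ty": 0.017,"tz": 0.081,"ax": 0,"ay": 0,"az": 0},
    {"jaw": 0.0,"tx": -0.027,"ty": 0.017,"tz": 0.083,"ax": 0,"ay": 0,"az": 0}
  ]
}}

```text
time: 6.75
tool_pos: [0.5356, 0.1104, 0.0829]
ee_rot: [3.139, 0.005, -3.0]
wrist_force: [-10.4, -0.3, 26.0]
width: 0.0005
```

```bash
python3 -c "
from h import *
go((.011,.182,.078))
i,d,P=snap('wrist');cv2.imwrite('pics/w3.png',i[...,::-1]);print(get_obs()['wrist_force'])"
```

```text
t 6.75 disp [0.0114 0.1806] z 0.0829
(0.011, 0.182, 0.078) shift [0.0004 0.0014 0.0049] turn [0.0023 0.0053 0.004 ]
[-9.74138637  0.46131304 19.46217551]
```

View pics/w3.png

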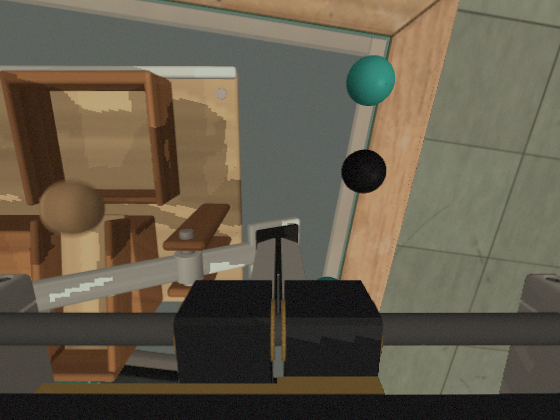

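The lever is fully down and the ball is rolling over the lane's end into the tray at (72,207). I hold briefly, then release.

>>> {"fn": "step_arm", "kwargs": {
  "steps": [
    {"jaw": 0.0,"tx": 0,"ty": 0,"tz": 0,"ax": 0,"ay": 0,"az": 0},
    {"jaw": 0.0,"tx": 0,"ty": 0,"tz": 0,"ax": 0,"ay": 0,"az": 0},
    {"jaw": 0.0,"tx": 0,"ty": 0,"tz": 0,"ax": 0,"ay": 0,"az": 0},
    {"jaw": 0.0,"tx": 0,"ty": 0,"tz": -0.01,"ax": 0,"ay": 0,"az": 0},
    {"jaw": 0.0,"tx": 0,"ty": 0,"tz": -0.02,"ax": 0,"ay": 0,"az": 0},
    {"jaw": 0.0,"tx": 0,"ty": 0.002,"tz": -0.032,"ax": 0,"ay": 0,"az": 0},
    {"jaw": 0.0,"tx": 0,"ty": 0.002,"tz": -0.06,"ax": 0,"ay": 0,"az": 0},
    {"jaw": 0.0,"tx": 0,"ty": 0.002,"tz": -0.1,"ax": 0,"ay": 0,"az": 0}
  ]
}}

```text
time: 7.6
tool_pos: [0.5335, 0.1108, 0.1817]
ee_rot: [3.141, -0.0, -3.0]
wrist_force: [0.6, 0.3, -0.2]
width: 0.0004
```

>>> {"fn": "step_arm", "kwargs": {
  "steps": [
    {"jaw": 0.0,"tx": 0.03,"ty": 0,"tz": -0.03,"ax": 0,"ay": 0,"az": 0},
    {"jaw": 0.0,"tx": 0.08,"ty": 0,"tz": -0.03,"ax": 0,"ay": 0,"az": 0},
    {"jaw": 0.0,"tx": 0.12,"ty": 0,"tz": -0.03,"ax": 0,"ay": 0,"az": 0},
    {"jaw": 0.0,"tx": 0.15,"ty": 0,"tz": -0.03,"ax": 0,"ay": 0,"az": 0},
    {"jaw": 0.0,"tx": 0.15,"ty": 0,"tz": -0.03,"ax": 0,"ay": 0,"az": 0},
    {"jaw": 0.0,"tx": 0.15,"ty": 0,"tz": -0.03,"ax": 0,"ay": 0,"az": 0}
  ]
}}

```text
time: 8.2
tool_pos: [0.3854, 0.0891, 0.2124]
ee_rot: [-3.14, 0.002, -3.001]
wrist_force: [0.3, 0.6, 1.0]
width: 0.0009
```

Run:
```python
from h import *
import time
r=[]
for k in range(2):
    i,d,P=snap('top')
    D=P.copy();D[...,:2]=(P[...,:2]-[ox,oy])@R.from_euler('z',yaw).as_matrix()[:2,:2]
    m=(D[...,2]>.025)&(abs(D[...,0]+.056)<.036)&(abs(D[...,1]-.054)<.038);print("ball?",m.sum(),np.nanmean(D[m],0))
for y in(.185,-.185):
    m=(abs(D[...,0]-.011)<.01)&(abs(D[...,1]-y)<.01)&(D[...,2]>.03);print("paddle z",np.nanmedian(D[m][:,2]))
m=(abs(D[...,0]-.035)<.015)&(abs(D[...,1]+.055)<.01);print("small lane max",np.nanmax(D[m][:,2]))
cv2.imwrite('pics/t3.png',cv2.resize(i[100:300,130:330,::-1],(600,600),interpolation=cv2.INTER_CUBIC));print(get_obs()["time"],get_obs()["tool_pos"])
```

```text
ball? 157 [-0.07632109  0.05238698  0.04385521]
ball? 156 [-0.07623223  0.05251879  0.04363301]
paddle z 0.10073521688635634
paddle z 0.10001938487923767
small lane max 0.1000550751701641
8.3 [0.38600483 0.08940253 0.21188163]
```

View pics/t3.png

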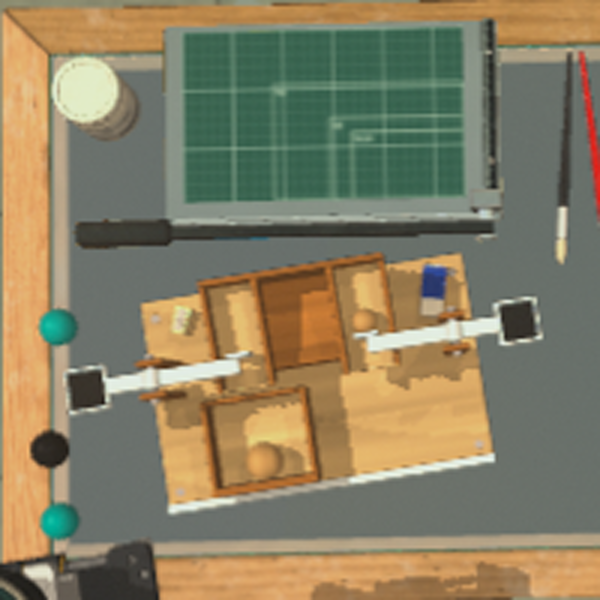

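The large ball lies in the tray at (265,460), both levers are up, the small ball is still in its lane at (365,320), and everything else is where it was.

>>> {"fn": "step_arm", "kwargs": {
  "steps": [
    {"jaw": 0.0,"tx": 0,"ty": 0,"tz": 0,"ax": 0,"ay": 0,"az": 0},
    {"jaw": 0.0,"tx": 0,"ty": 0,"tz": 0,"ax": 0,"ay": 0,"az": 0},
    {"jaw": 0.0,"tx": 0,"ty": 0,"tz": 0,"ax": 0,"ay": 0,"az": 0},
    {"jaw": 0.0,"tx": 0,"ty": 0,"tz": 0,"ax": 0,"ay": 0,"az": 0},
    {"jaw": 0.0,"tx": 0,"ty": 0,"tz": 0,"ax": 0,"ay": 0,"az": 0},
    {"jaw": 0.0,"tx": 0,"ty": 0,"tz": 0,"ax": 0,"ay": 0,"az": 0},
    {"jaw": 0.0,"tx": 0,"ty": 0,"tz": 0,"ax": 0,"ay": 0,"az": 0},
    {"jaw": 0.0,"tx": 0,"ty": 0,"tz": 0,"ax": 0,"ay": 0,"az": 0}
  ]
}}

```text
time: 9.1
tool_pos: [0.386, 0.0894, 0.2119]
ee_rot: [-3.141, 0.001, -3.001]
wrist_force: [-0.5, -0.6, 0.3]
width: 0.0003
```

```bash
python3 -c "
from bench import *
print(close_job())"
```

```text
the job is handed in; nothing more can be done
None
```

The large ball is in the catch tray and the job is handed in, at about 9 s of the 43 s allowed; no verdict was reported. I pushed the tray to its left stop in front of the large ball's lane (tray y measured 0.054). I then pressed the left paddle fully down until the ball rolled out, released it and moved the arm clear.

The last top view, taken about 0.9 s before handing in, showed:
- **Large ball:** it lay in the tray about 20 mm in front of the tray's centre, with under 0.3 mm of movement between two pictures.
- **Levers:** both paddles were back at about 0.100 m, their rest height.
- **Small ball:** it was in its lane behind the gate. I judged this from the picture, because the depth reading there was no use (0.100 m, probably the lever).
- **Other things:** in the part of the counter I viewed, nothing had moved. The ink bottles, glue stick, tape, marker and clip were outside that view, and the arm did not go near them.

Pressing the paddle against its stop read up to 26 N upward on the wrist, with about 10 N sideways. One early move call was refused because it left out two keys; nothing moved.

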